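Find the empty module bay in the bench power rail and open its cover

TASK

One of the four identical covers on the bench power rail has an empty bay under it, and we need that bay open for the next module. Press the covers on their ribbed pads with the fingertips until you find the one that rocks, then push that cover over until it stands upright and will stay there. Only press and push: do not grip or lift anything, and leave the things lying around where they are.

Things in the scene. Friction and masses are not known exactly. Their poses are not given: they have to be found in the camera images.
- rail: Grey bench power rail, fixed: a channel 153 mm deep (its x, front to rear; front faces the robot), 90 mm high, four module bays in a row along its y under four identical covers. Origin on the bench under the middle of the row. Bays reach 210 mm to -y, 198 mm to +y; beyond +y is a solid supply end 75 mm wide, same height.
- pad1 (a point): Ribbed black press pad of cover 1. Covers 1 to 4 run from the rail's +y end to its -y end, 97 mm apart. Point on the cover's top face at mid width, 16 mm from the rear edge, 34 mm behind the pivot; it moves with the cover. Its x points to the rear edge, y along the pivot, z out of the top face.
- pad2 (a point): Press pad of cover 2, as pad 1. Each cover is an aluminium plate 125 mm long (rail x), 86 mm wide, 4 mm thick, shut flush with the rail's top 90 mm above the bench. It turns on a cross pivot (along rail y) 50 mm from its rear edge, 75 mm from its front edge and 2 mm below its top.
- pad3 (a point): Press pad of cover 3, as pad 1. The free cover dips under 2 to 5 N at its pad, rising at the front, and its stiff pivot keeps it at any tilt it is left at; pushing its raised front edge rearward opens it further. Its bay is clear for 60 mm below the cover.
- pad4 (a point): Press pad of cover 4, as pad 1. Three of the covers bear on modules that fill their bays: they give under 0.04 rad and then are solid. Which one is free differs from run to run and cannot be seen. Pressing a cover's front end moves none of them.
- cover1 (a joint): Tilt of cover 1 in rad: 0 shut and flush, growing as its rear end dips into the bay and its front end rises; 1.57 upright, stop at 1.66.
- cover2 (a joint): Tilt of cover 2 in rad: 0 shut and flush, growing as its rear end dips into the bay and its front end rises; 1.57 upright, stop at 1.66.
- cover3 (a joint): Tilt of cover 3 in rad: 0 shut and flush, growing as its rear end dips into the bay and its front end rises; 1.57 upright, stop at 1.66.
- cover4 (a joint): Tilt of cover 4 in rad: 0 shut and flush, growing as its rear end dips into the bay and its front end rises; 1.57 upright, stop at 1.66.
- adapter: steel coaxial adapter, 22 mm across, 42 mm tall, standing on the rail's supply end; origin under its centre. Bystander, leave alone.
- standard: steel calibration standard with red cap, 20 mm across, 34 mm tall, standing on the rail's supply end; origin under its centre. Bystander, leave alone.
- coupler: steel coaxial coupler with yellow cap, 24 mm across, 48 mm tall, standing on the bench behind the rail; origin under its centre. Bystander, leave alone.
- wrench: steel wrench, 150 mm, lying on the bench in front of the rail; origin on its underside near the middle. Bystander, leave alone.
- cutters: small side cutters with green handles, 115 mm long, 12 mm thick, lying in front of the rail; origin on its underside near the middle. Bystander, leave alone.
- can: blue coffee can used as a pen pot, 100 mm across, 130 mm tall (pens standing up to 185 mm), standing beyond the rail's -y end; origin under its centre. Bystander, leave alone.
- tile: brown patch-antenna tile, 95 x 95 x 8 mm, lying behind the rail; origin under its centre. Bystander, leave alone.
- case: dark wooden calibration-kit case, 70 x 110 x 35 mm, lying behind the rail; origin under its centre. Bystander, leave alone.

How it is judged (in metres and radians):
At the end, for the whole second after the job is handed in: The cover that rocks stands open by more than 1.35 rad (77 degrees; upright is 1.57, the stop 1.66) and is at rest; the other three are shut (under 0.06 rad) (((value of joint cover1 above 1.35 rad and velocity of joint cover1 between -0.1 and 0.1 rad/s and value of joint each of cover2, cover3, cover4 below 0.06 rad) or (value of joint cover2 above 1.35 rad and velocity of joint cover2 between -0.1 and 0.1 rad/s and value of joint each of cover1, cover3, cover4 below 0.06 rad) or (value of joint cover3 above 1.35 rad and velocity of joint cover3 between -0.1 and 0.1 rad/s and value of joint each of cover1, cover2, cover4 below 0.06 rad) or (value of joint cover4 above 1.35 rad and velocity of joint cover4 between -0.1 and 0.1 rad/s and value of joint each of cover1, cover2, cover3 below 0.06 rad))); the robot touches nothing.
It fails at once if a cover is taken between the fingers instead of being pushed ((x of the grasp point in the frame of pad1 between -0.112 and 0.019 m and y of the grasp point in the frame of pad1 between -0.045 and 0.045 m and z of the grasp point in the frame of pad1 between -0.008 and 0.004 m) or (x of the grasp point in the frame of pad2 between -0.112 and 0.019 m and y of the grasp point in the frame of pad2 between -0.045 and 0.045 m and z of the grasp point in the frame of pad2 between -0.008 and 0.004 m) or (x of the grasp point in the frame of pad3 between -0.112 and 0.019 m and y of the grasp point in the frame of pad3 between -0.045 and 0.045 m and z of the grasp point in the frame of pad3 between -0.008 and 0.004 m) or (x of the grasp point in the frame of pad4 between -0.112 and 0.019 m and y of the grasp point in the frame of pad4 between -0.045 and 0.045 m and z of the grasp point in the frame of pad4 between -0.008 and 0.004 m)).
It fails at once if a thing standing or lying around is lifted or shoved more than 15 mm (distance of any of adapter, standard, coupler, wrench, cutters, can, tile, case from where it was at the start of the episode above 0.015 m).
It fails at once if a small part is knocked over (angle between any of adapter, standard, coupler, can's own z axis and vertical above 0.5 rad).
It also fails if it takes over 54 s, if anything falls off the work surface, if the arm or the gripper's body presses on something with over 40 N, if the wrist force passes 120 N, or if a joint passes its speed limit or range.

ROBOT

A 6-joint arm with a two-finger parallel gripper is mounted at the origin on the work surface. World frame = base frame: x ahead of the robot, y to its left, z up, the work surface at z = 0. Lengths are in m, angles in degrees, forces in N, time in s.
With the tool pointing down it reaches from about 0.35 to 0.875 m from the base axis. Payload 4.2 kg.
Tool frame: the origin (TCP) lies between the finger pads; the fingertips stand 14 mm ahead of it and the grasp point (between the pads) lies 5 mm behind it; z points along the fingers, y is the line along which they close (so a half turn about z gives the same grasp; the last joint's range is limited). The gripper opens to 87 mm and grips with 3 to 60 N. Pads are 19 mm wide; open, the fingers measure 117 mm over their backs; the gripper's body (75 mm by 190 mm) begins 51 mm behind the grasp point.
Start: joints at [-59.439, 22.042, 0.453, 0, -68.411, -14.817], TCP at [0.17, -0.602, 0.202] pointing down, gripper open.
Joint ranges: [-179.83, 179.83], [-69.29, 118.12], [-61.27, 80.66], [-181.25, 117.63], [-171.15, -9.14], [-177.46, 177.46]. Speed limits (degrees/s): [159.86, 159.86, 180, 180, 180, 180].

INTERFACE

Orientations are given as a 3x3 rotation matrix whose columns are the frame's x, y, z axes.
In Python, from station import * gives the robot as it stands. The module is installed in compiled form; this text tells all that it offers.
- The arm moves only by the tool play_rows, never from a script. Its argument "steps" is a list of rows, each an object of numbers: "ax", "ay", "az": the turn, a rotation vector about the tool's x, y, z in degrees; "dx", "dy", "dz": the shift along the tool's x, y, z in mm; "claw": the finger opening in mm, from 0 to 87. A call has 1 to 20 rows; each row shifts and turns the commanded pose from where the row before left it, along the tool's axes as they then stand; what a row does not reach is not made up. A row lasts 1/10 s, in which the tool goes at most 50 mm and 8.59 degrees, less where a joint would pass 70% of its speed; a pose out of reach is approached as far as the arm can. A call with a gripper value outside its range is refused whole. The fingers move at their own pace and stop on an object; the grip force is fixed at half the most. Time passes only in rows, so rows that do not move let the fingers close. It gives the time, the measured TCP pose, the force, the opening and the grip force at its end, in the units of the state.
- sense(): the state, without advancing time (a new reading comes with each control period).
- capture(name): name is "scene" or "top"; returns a dict with "frame" (400x640x3 uint8, blue, green, red), "range_z" (400x640 float32, m along the optical axis (not along the pixel's ray), 0 where there is no reading), "fx", "fy", "cx", "cy" (pixels), "k1" (the pictures are not rectified: a ray, as slopes to the right and down, at radius r is drawn at 1 + k1 r^2 times it, then the intrinsics apply), "xyz" and "rotation" of the camera in the world. Camera axes: x right, y down, z forward; pixel columns grow to the right and rows downward; lengths in m; the calibration is good to about 2 mm. A picture is of the moment at which its call begins.
- finish_job(): hands the job in; it is judged then, once.
The state is a dict: "time_s": time; "joints": joint angles; "joint_velocities": joint speeds; "effort": joint torques, N m; "tcp_pos": TCP position; "ee_rot": TCP orientation; "wrist_force": force on the tool from outside, world axes, zero at the start; "moment": the same for the moment, N m; "gripper_width": opening from 0.0 (shut) to 1.0 (fully open); "gripper_force": force on a finger pad.
Only numpy, scipy, OpenCV 4.12 (cv2) and the standard library are available. Lean on these libraries where they do the work, as an engineer would, in place of code of your own. Each camera call takes 0.05 s, during which the arm holds its last target. There are 200 camera calls.

## Working session

There is one attempt and no reset: what is moved stays moved. The work goes in short steps, Python scripts to look and compute and a tool call to move; the robot and the scene stay as the last step left them, time stands still between calls to the robot, and variables do not carry over. Pictures are saved under pics/ and viewed, at most 10 in all, crops included, and the job is handed in when it is done.

Besides the shell and the picture viewer there is one more tool, called after ">>>" as name([rows], argument=value, ...), one row to a line, values as JSON. play_rows: Moves the arm, as the interface text tells. Its arguments: {"type":"object","properties":{"steps":{"type":"array"}},"required":["steps"]}

```bash
mkdir -p pics; cat > h.py <<'E'
from station import *
import numpy as np, cv2
def px2w(c,pts,z=None):
    out=[]
    R=np.array(c["rotation"]);t=np.array(c["xyz"])
    K=np.array([[c["fx"],0,c["cx"]],[0,c["fy"],c["cy"]],[0,0,1.]])
    for u,v in pts:
        s=cv2.undistortPoints(np.array([[[u,v]]],float),K,np.array([c["k1"],0,0,0.]))[0,0]
        d=R@np.array([s[0],s[1],1])
        k=(z-t[2])/d[2] if z is not None else c["range_z"][int(round(v)),int(round(u))]
        out.append(t+k*d)
    return np.array(out)
E
python3 - <<'E'
from h import *
for n in("scene","top"):
    c=capture(n);cv2.imwrite(f"pics/{n}0.png",c["frame"]);print(n,c["xyz"],c["k1"],c["fx"],np.round(c["rotation"],3).tolist())
s=sense();print(s["tcp_pos"],s["ee_rot"],s["time_s"])
E
```

```text
scene [1.13420944 0.58217082 0.61288133] -0.0853600358902412 470.6576753759497 [[-0.726, 0.388, -0.568], [0.688, 0.397, -0.608], [-0.011, -0.832, -0.555]]
top [ 0.49308364 -0.04873916  1.39105875] 0.007755623846516199 483.75721113015993 [[0.029, -0.996, 0.082], [-0.999, -0.028, 0.017], [-0.015, -0.082, -0.996]]
[ 0.1694537  -0.6009849   0.20116398] [[-9.62529274e-01 -2.71177048e-01 -6.36318694e-04]
 [-2.71177776e-01  9.62527424e-01  1.88995599e-03]
 [ 9.99615071e-05  1.99169345e-03 -9.99998012e-01]] 0.1
```

View pics/top0.png

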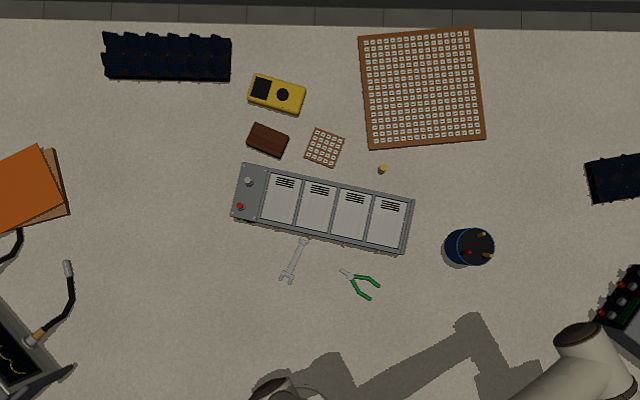

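View pics/scene0.png

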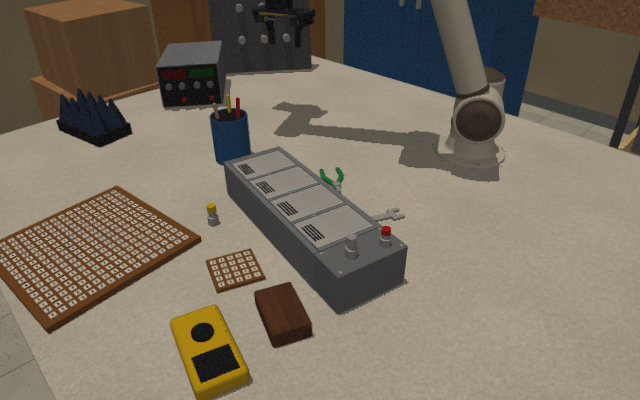

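The top view shows the rail from about (232,190) at the supply end (left, +y) to (414,225). The pads sit near (285,182), (321,189), (356,197) and (391,205). I'll enlarge this area.

```bash
python3 - <<'E'
from h import *
f=cv2.imread("pics/top0.png")[155:260,225:420]
cv2.imwrite("pics/crop1.png",cv2.resize(f,None,fx=4,fy=4,interpolation=cv2.INTER_CUBIC))
E
```

```text
(no output)
```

View pics/crop1.png

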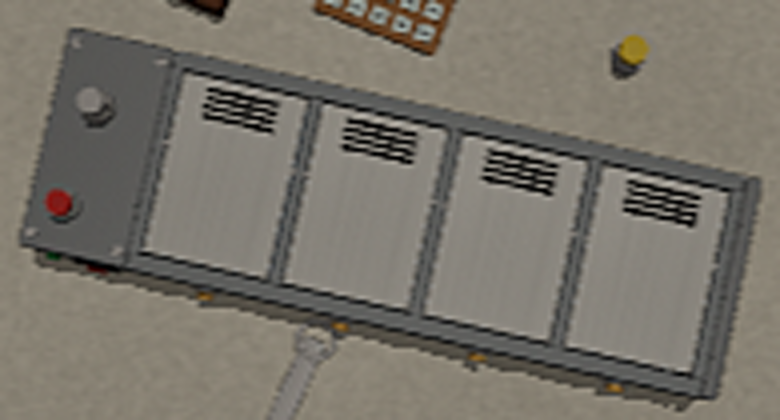

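The crop shows the rail's top corners at (70,30), (762,180), (718,398) and (22,243). Pad centres are at (240,109), (379,140), (520,171) and (661,203) in 4x crop pixels.

```bash
python3 - <<'E'
from h import *
c=capture("top")
cv=lambda P:[((u+.5)/4-.5+225,(v+.5)/4-.5+155) for u,v in P]
cor=px2w(c,cv([(70,30),(762,180),(718,398),(22,243)]),.09)
pad=px2w(c,cv([(240,109),(379,140),(520,171),(661,203)]),.09)
print(cor.round(4));print(pad.round(4))
print(px2w(c,cv([(300,200),(440,230)])).round(4))
d=lambda a,b:np.linalg.norm(a-b)
print([d(cor[i],cor[(i+1)%4]) for i in range(4)],[d(pad[i],pad[i+1]) for i in range(3)])
# rigid fit
M=np.array([[.0765,.273],[.0765,-.210],[-.0765,-.210],[-.0765,.273]])
# pads: local y 1.5*97.. offset free
W=cor[:,:2];m=M.mean(0);w=W.mean(0)
H=((M-m).T@(W-w));a=np.arctan2(H[0,1]-H[1,0],H[0,0]+H[1,1])
R=np.array([[np.cos(a),-np.sin(a)],[np.sin(a),np.cos(a)]]);t=w-R@m
print("yaw",np.degrees(a),"t",t);print("res",(M@R.T+t-W).round(4).tolist());print("pads local",((pad[:,:2]-t)@R).round(4).tolist())
# nearby obstacles in rail frame
for n,p in dict(coupler=(382.5,167),case=(268,140),tile=(324,147),can=(470,247)).items():
  q=px2w(c,[p])[0];print(n,((q[:2]-t)@R).round(3),q[2].round(3))
E
```

```text
[[ 0.7158  0.1789  0.09  ]
 [ 0.6262 -0.2922  0.09  ]
 [ 0.4792 -0.2648  0.09  ]
 [ 0.5696  0.2053  0.09  ]]
[[ 0.6647  0.0611  0.09  ]
 [ 0.6462 -0.0337  0.09  ]
 [ 0.6278 -0.1295  0.09  ]
 [ 0.6088 -0.2247  0.09  ]]
[[ 0.605   0.0191  0.0777]
 [ 0.5926 -0.0784  0.0026]]
[np.float64(0.4795910683543959), np.float64(0.14948936081955863), np.float64(0.47869714419330184), np.float64(0.14856662047559505)] [np.float64(0.09664555431787551), np.float64(0.09749498690969088), np.float64(0.09713838739845272)]
yaw -10.78335324487931 t [ 0.59179981 -0.0741541 ]
res [[0.0023, 0.0008], [0.0015, -0.0025], [-0.0019, -0.0013], [-0.0018, 0.003]]
pads local [[0.0463, 0.1465], [0.0459, 0.0499], [0.0457, -0.0476], [0.0448, -0.1447]]
coupler [ 0.15  -0.107] 0.05
case [0.16  0.226] 0.032
tile [0.18  0.066] 0.006
can [-0.021 -0.364] 0.128
```

>>> play_rows([
  {"az": 8, "dz": -25, "claw": 0},
  {"az": 8, "dz": -25, "claw": 0},
  {"az": 8, "dz": -25, "claw": 0},
  {"az": 2.6, "dz": -5, "claw": 0},
  {"dx": -24, "dy": 30, "claw": 0},
  {"dx": -24, "dy": 30, "claw": 0},
  {"dx": -24, "dy": 30, "claw": 0},
  {"dx": -24, "dy": 30, "claw": 0},
  {"dx": -24, "dy": 30, "claw": 0},
  {"dx": -24, "dy": 30, "claw": 0},
  {"dx": -24, "dy": 30, "claw": 0},
  {"dx": -24, "dy": 30, "claw": 0},
  {"dx": -24, "dy": 30, "claw": 0},
  {"dx": -24, "dy": 30, "claw": 0},
  {"dx": -24, "dy": 30, "claw": 0},
  {"dx": -24, "dy": 30, "claw": 0},
  {"dx": -24, "dy": 30, "claw": 0},
  {"dx": -24, "dy": 30, "claw": 0},
  {"dx": -24, "dy": 30, "claw": 0},
  {"claw": 0},
])

```text
invalid input at $.steps[0]: expected keys ax, ay, az, dx, dy, dz, claw
```

All keys are required in each row.

>>> play_rows([
  {"ax": 0, "ay": 0, "az": 8, "dx": 0, "dy": 0, "dz": -25, "claw": 0},
  {"ax": 0, "ay": 0, "az": 8, "dx": 0, "dy": 0, "dz": -25, "claw": 0},
  {"ax": 0, "ay": 0, "az": 8, "dx": 0, "dy": 0, "dz": -25, "claw": 0},
  {"ax": 0, "ay": 0, "az": 2.6, "dx": 0, "dy": 0, "dz": -5, "claw": 0},
  {"ax": 0, "ay": 0, "az": 0, "dx": -24, "dy": 30, "dz": 0, "claw": 0},
  {"ax": 0, "ay": 0, "az": 0, "dx": -24, "dy": 30, "dz": 0, "claw": 0},
  {"ax": 0, "ay": 0, "az": 0, "dx": -24, "dy": 30, "dz": 0, "claw": 0},
  {"ax": 0, "ay": 0, "az": 0, "dx": -24, "dy": 30, "dz": 0, "claw": 0},
  {"ax": 0, "ay": 0, "az": 0, "dx": -24, "dy": 30, "dz": 0, "claw": 0},
  {"ax": 0, "ay": 0, "az": 0, "dx": -24, "dy": 30, "dz": 0, "claw": 0},
  {"ax": 0, "ay": 0, "az": 0, "dx": -24, "dy": 30, "dz": 0, "claw": 0},
  {"ax": 0, "ay": 0, "az": 0, "dx": -24, "dy": 30, "dz": 0, "claw": 0},
  {"ax": 0, "ay": 0, "az": 0, "dx": -24, "dy": 30, "dz": 0, "claw": 0},
  {"ax": 0, "ay": 0, "az": 0, "dx": -24, "dy": 30, "dz": 0, "claw": 0},
  {"ax": 0, "ay": 0, "az": 0, "dx": -24, "dy": 30, "dz": 0, "claw": 0},
  {"ax": 0, "ay": 0, "az": 0, "dx": -24, "dy": 30, "dz": 0, "claw": 0},
  {"ax": 0, "ay": 0, "az": 0, "dx": -24, "dy": 30, "dz": 0, "claw": 0},
  {"ax": 0, "ay": 0, "az": 0, "dx": -24, "dy": 30, "dz": 0, "claw": 0},
  {"ax": 0, "ay": 0, "az": 0, "dx": -24, "dy": 30, "dz": 0, "claw": 0},
  {"ax": 0, "ay": 0, "az": 0, "dx": 0, "dy": 0, "dz": 0, "claw": 0},
])

```text
time_s: 2.15
tcp_pos: [0.6106, -0.2242, 0.2802]
ee_rot: [[-0.983, 0.184, -0.001], [0.184, 0.983, 0.001], [0.002, 0.001, -1.0]]
wrist_force: [-0.2, -0.8, -0.4]
gripper_width: 0.005
gripper_force: 0.0
```

>>> play_rows([
  {"ax": 0, "ay": 0, "az": 0, "dx": 0, "dy": 0, "dz": 40, "claw": 0},
  {"ax": 0, "ay": 0, "az": 0, "dx": 0, "dy": 0, "dz": 40, "claw": 0},
  {"ax": 0, "ay": 0, "az": 0, "dx": 0, "dy": 0, "dz": 40, "claw": 0},
  {"ax": 0, "ay": 0, "az": 0, "dx": 0, "dy": 0, "dz": 30, "claw": 0},
  {"ax": 0, "ay": 0, "az": 0, "dx": 0, "dy": 0, "dz": 20, "claw": 0},
  {"ax": 0, "ay": 0, "az": 0, "dx": 0, "dy": 0, "dz": 2, "claw": 0},
  {"ax": 0, "ay": 0, "az": 0, "dx": 0, "dy": 0, "dz": 2, "claw": 0},
  {"ax": 0, "ay": 0, "az": 0, "dx": 0, "dy": 0, "dz": 2, "claw": 0},
  {"ax": 0, "ay": 0, "az": 0, "dx": 0, "dy": 0, "dz": 1, "claw": 0},
  {"ax": 0, "ay": 0, "az": 0, "dx": 0, "dy": 0, "dz": 0, "claw": 0},
  {"ax": 0, "ay": 0, "az": 0, "dx": 0, "dy": 0, "dz": 0, "claw": 0},
])

```text
time_s: 3.25
tcp_pos: [0.6082, -0.2274, 0.1059]
ee_rot: [[-0.982, 0.188, 0.001], [0.188, 0.982, -0.0], [-0.001, 0.0, -1.0]]
wrist_force: [-0.5, -0.2, -0.6]
gripper_width: 0.007
gripper_force: 0.0
```

>>> play_rows([
  {"ax": 0, "ay": 0, "az": 0, "dx": 0, "dy": 0, "dz": 1, "claw": 0},
  {"ax": 0, "ay": 0, "az": 0, "dx": 0, "dy": 0, "dz": 1, "claw": 0},
  {"ax": 0, "ay": 0, "az": 0, "dx": 0, "dy": 0, "dz": 1, "claw": 0},
  {"ax": 0, "ay": 0, "az": 0, "dx": 0, "dy": 0, "dz": 0, "claw": 0},
])

```text
time_s: 3.65
tcp_pos: [0.6078, -0.2273, 0.1019]
ee_rot: [[-0.982, 0.188, -0.0], [0.188, 0.982, 0.0], [0.0, 0.0, -1.0]]
wrist_force: [0.4, -0.6, 0.6]
gripper_width: 0.008
gripper_force: 0.0
```

>>> play_rows([
  {"ax": 0, "ay": 0, "az": 0, "dx": 0, "dy": 0, "dz": 1, "claw": 0},
  {"ax": 0, "ay": 0, "az": 0, "dx": 0, "dy": 0, "dz": 1, "claw": 0},
  {"ax": 0, "ay": 0, "az": 0, "dx": 0, "dy": 0, "dz": 0, "claw": 0},
])

```text
time_s: 3.95
tcp_pos: [0.6078, -0.2273, 0.0999]
ee_rot: [[-0.982, 0.188, -0.0], [0.188, 0.982, 0.0], [0.0, 0.0, -1.0]]
wrist_force: [-0.7, -0.1, 0.6]
gripper_width: 0.006
gripper_force: 0.0
```

>>> play_rows([
  {"ax": 0, "ay": 0, "az": 0, "dx": 0, "dy": 0, "dz": 1, "claw": 0},
  {"ax": 0, "ay": 0, "az": 0, "dx": 0, "dy": 0, "dz": 1, "claw": 0},
  {"ax": 0, "ay": 0, "az": 0, "dx": 0, "dy": 0, "dz": 0, "claw": 0},
])

```text
time_s: 4.25
tcp_pos: [0.6078, -0.2273, 0.0979]
ee_rot: [[-0.982, 0.188, -0.0], [0.188, 0.982, 0.0], [0.0, 0.0, -1.0]]
wrist_force: [0.4, -0.3, -0.2]
gripper_width: 0.007
gripper_force: 0.0
```

```bash
python3 - <<'E'
from h import *
s=sense();print(s["tcp_pos"],s["wrist_force"],s["moment"],np.round(s["effort"],1))
c=capture("scene");cv2.imwrite("pics/s1.png",cv2.resize(c["frame"][90:310,170:450],None,fx=2.7,fy=2.7,interpolation=cv2.INTER_CUBIC))
E
```

```text
[ 0.60779001 -0.22734194  0.09793225] [ 0.44235667 -0.30678547 -0.22565234] [-0.05971219  0.00338581  0.03691622] [  0.  -43.2  16.9   3.8  -0.1   0. ]
```

View pics/s1.png

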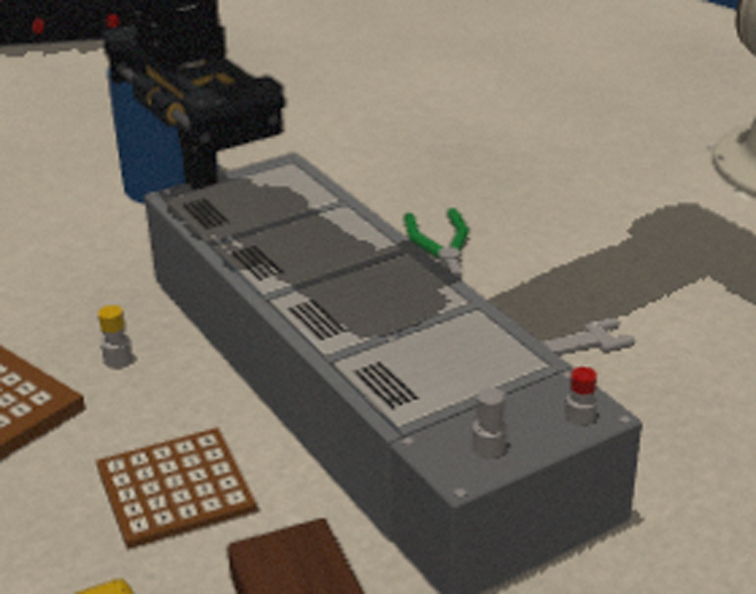

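The finger ends near (200,185) in the crop, above pad 4 at (207,213). I need to know whether it is hovering or offset, so I'll check with depth.

```bash
python3 - <<'E'
from h import *
c=capture("scene")
R=np.array(c["rotation"]);t=np.array(c["xyz"])
def proj(p):
    q=R.T@(np.array(p)-t);x,y=q[:2]/q[2];k=1+c["k1"]*(x*x+y*y);return (c["fx"]*x*k+c["cx"],c["fy"]*y*k+c["cy"])
s=sense();p=s["tcp_pos"]
print("tcp px",proj(p),"tip",proj(p-[0,0,.014]),"pad4",proj([.6088,-.2247,.09]),"pad1",proj([.6647,.0611,.09]))
for v in range(146,176,2):
  print(v,px2w(c,[(u,v) for u in(240,244,248)]).round(3).tolist())
print(px2w(c,[(311,232),(290,209),(266,187)]).round(4), px2w(c,[(311,232),(290,209),(266,187),(246.7,168.9)],.09).round(4))
E
```

```text
tcp px (np.float64(244.23293973670826), np.float64(165.09326378108207)) tip (np.float64(244.81348315623342), np.float64(170.42927224767402)) pad4 (np.float64(244.94070251376777), np.float64(168.73066330534203)) pad1 (np.float64(311.57491314911175), np.float64(232.23678107022482))
146 [[0.619, -0.219, 0.153], [1.134, 0.582, 0.613], [0.648, -0.145, 0.189]]
148 [[0.619, -0.22, 0.148], [0.613, -0.214, 0.148], [0.603, -0.213, 0.145]]
150 [[0.619, -0.221, 0.143], [0.612, -0.216, 0.142], [0.602, -0.215, 0.139]]
152 [[0.616, -0.227, 0.135], [0.611, -0.218, 0.136], [0.601, -0.217, 0.133]]
154 [[0.616, -0.228, 0.129], [0.612, -0.217, 0.132], [0.603, -0.215, 0.129]]
156 [[0.615, -0.23, 0.123], [0.611, -0.219, 0.126], [0.603, -0.216, 0.124]]
158 [[0.587, -0.275, 0.091], [0.613, -0.217, 0.122], [0.604, -0.215, 0.119]]
160 [[0.592, -0.268, 0.09], [0.585, -0.262, 0.09], [0.58, -0.252, 0.091]]
162 [[0.598, -0.259, 0.091], [0.592, -0.252, 0.091], [0.584, -0.247, 0.09]]
164 [[0.604, -0.25, 0.091], [0.596, -0.245, 0.09], [0.59, -0.238, 0.09]]
166 [[0.61, -0.243, 0.09], [0.604, -0.234, 0.092], [0.598, -0.227, 0.092]]
168 [[0.615, -0.235, 0.09], [0.61, -0.227, 0.091], [0.601, -0.224, 0.089]]
170 [[0.622, -0.225, 0.092], [0.616, -0.219, 0.092], [0.606, -0.216, 0.089]]
172 [[0.622, -0.226, 0.086], [0.619, -0.214, 0.09], [0.616, -0.203, 0.093]]
174 [[0.632, -0.211, 0.091], [0.626, -0.205, 0.091], [0.62, -0.198, 0.091]]
[[ 0.6656  0.0605  0.0907]
 [ 0.6451 -0.0231  0.0923]
 [ 0.6245 -0.1265  0.09  ]] [[ 0.665   0.0598  0.09  ]
 [ 0.6429 -0.0258  0.09  ]
 [ 0.6245 -0.1265  0.09  ]
 [ 0.6064 -0.2212  0.09  ]]
```

The camera puts the shut fingertips at about z 0.119, where the stated geometry says 0.084. The shut fingers may be shorter, so pressing shut could take the grasp point into a cover. I'll lift and measure tip length against opening.

>>> play_rows([
  {"ax": 0, "ay": 0, "az": 0, "dx": 0, "dy": 0, "dz": -35, "claw": 30},
  {"ax": 0, "ay": 0, "az": 0, "dx": 0, "dy": 0, "dz": -35, "claw": 30},
  {"ax": 0, "ay": 0, "az": 0, "dx": 0, "dy": 0, "dz": -30, "claw": 30},
  {"ax": 0, "ay": 0, "az": 0, "dx": 0, "dy": 0, "dz": 0, "claw": 30},
  {"ax": 0, "ay": 0, "az": 0, "dx": 0, "dy": 0, "dz": 0, "claw": 30},
  {"ax": 0, "ay": 0, "az": 0, "dx": 0, "dy": 0, "dz": 0, "claw": 30},
])

```text
time_s: 4.95
tcp_pos: [0.6071, -0.2271, 0.1968]
ee_rot: [[-0.982, 0.189, -0.002], [0.189, 0.982, 0.001], [0.003, 0.0, -1.0]]
wrist_force: [0.8, -0.0, -0.8]
gripper_width: 0.337
gripper_force: 0.0
```

```bash
cat > tip.py <<'E'
from h import *
c=capture("scene");s=sense();p=np.array(s["tcp_pos"]);print(p,s["gripper_width"])
vv,uu=np.mgrid[0:400,0:640]
K=np.array([[c["fx"],0,c["cx"]],[0,c["fy"],c["cy"]],[0,0,1.]])
n=cv2.undistortPoints(np.stack([uu,vv],-1).reshape(-1,1,2).astype(float),K,np.array([c["k1"],0,0,0.]))[:,0]
W=(np.c_[n,np.ones(len(n))]*c["range_z"].reshape(-1,1))@np.array(c["rotation"]).T+c["xyz"]
L=(W-p)@np.array(s["ee_rot"])   # tool frame
L=L[(abs(L[:,0])<.02)&(abs(L[:,1])<.07)&(L[:,2]>-.1)&(L[:,2]<.05)]*1000
for a in range(-65,66,10):
    q=L[(L[:,1]>=a-5)&(L[:,1]<a+5)]
    if len(q)>1: print(a,"n",len(q),"max tool z",q[:,2].max().round(1),np.sort(q[:,2])[-3:].round(1),"x",q[:,0].min().round(),q[:,0].max().round())
import sys
if len(sys.argv)>1: cv2.imwrite(sys.argv[1],cv2.resize(c["frame"][60:260,150:400],None,fx=3,fy=3,interpolation=cv2.INTER_CUBIC))
E
python3 tip.py pics/s2.png
```

```text
[ 0.6070554  -0.22712347  0.19648313] 0.34134599630684914
-25 n 13 max tool z -23.0 [-30.7 -28.5 -23. ] x -10.0 -8.0
-15 n 145 max tool z -20.3 [-21.  -20.6 -20.3] x -11.0 4.0
-5 n 8 max tool z -23.4 [-26.8 -24.6 -23.4] x -11.0 1.0
15 n 4 max tool z -22.5 [-48.7 -42.3 -22.5] x -9.0 -8.0
25 n 180 max tool z -22.7 [-22.8 -22.8 -22.7] x -11.0 13.0
35 n 26 max tool z -49.1 [-53.7 -52.8 -49.1] x -11.0 10.0
```

View pics/s2.png

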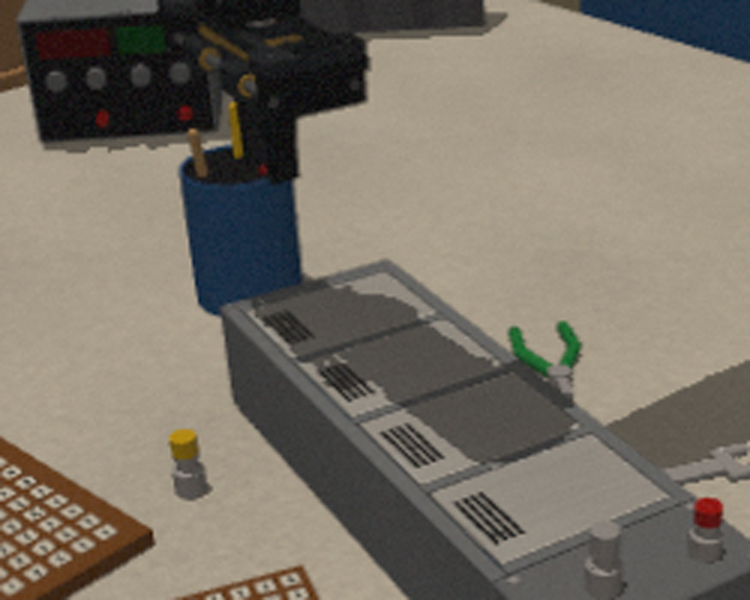

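The tips still read about 22 mm behind the reported TCP at 30 mm opening. I'll check where the body begins, and whether the same offset was already there in the first picture.

```bash
python3 - <<'E'
from h import *
c=capture("scene")
R=np.array(c["rotation"]);t=np.array(c["xyz"])
def proj(p):
    q=R.T@(np.array(p)-t);x,y=q[:2]/q[2];k=1+c["k1"]*(x*x+y*y);return np.round((c["fx"]*x*k+c["cx"],c["fy"]*y*k+c["cy"]),1)
P=np.array([.1694,-.601,.2012]);Rt=np.array([[-.9625,-.2712,0],[-.2712,.9625,0],[0,0,-1]])
for y in(-.05,.05):
  for z in(.014,-.022,-.056,-.092): print("start",y,z,proj(P+Rt@[0,y,z]))
s=sense();p=np.array(s["tcp_pos"]);Rt=np.array(s["ee_rot"]);print(s["joints"])
vv,uu=np.mgrid[0:400,0:640]
K=np.array([[c["fx"],0,c["cx"]],[0,c["fy"],c["cy"]],[0,0,1.]])
n=cv2.undistortPoints(np.stack([uu,vv],-1).reshape(-1,1,2).astype(float),K,np.array([c["k1"],0,0,0.]))[:,0]
L=((np.c_[n,np.ones(len(n))]*c["range_z"].reshape(-1,1))@R.T+t-p)@Rt*1000
L=L[(abs(L[:,0])<100)&(abs(L[:,1])<130)&(L[:,2]<0)&(L[:,2]>-200)]
for z in range(-200,0,10):
  q=L[(L[:,2]>=z)&(L[:,2]<z+10)]
  if len(q):print(z,len(q),np.percentile(q[:,:2],[1,99],axis=0).round().tolist())
cv2.imwrite("pics/s0c.png",cv2.resize(cv2.imread("pics/scene0.png")[0:80,220:360],None,fx=5,fy=5,interpolation=cv2.INTER_CUBIC))
E
```

```text
start -0.05 0.014 [271.6  53.6]
start -0.05 -0.022 [270.9  42.5]
start -0.05 -0.056 [270.3  31.9]
start -0.05 -0.092 [269.6  20.3]
start 0.05 0.014 [297.2  57.7]
start 0.05 -0.022 [296.8  46.3]
start 0.05 -0.056 [296.5  35.3]
start 0.05 -0.092 [296.1  23.4]
[-6.25316944e+00  2.46195922e+01  3.68002356e+00 -1.74449320e-02
 -6.92332184e+01 -9.46014709e+01]
-200 227 [[-37.0, -42.0], [33.0, 41.0]]
-190 184 [[-37.0, -43.0], [35.0, 22.0]]
-180 125 [[-21.0, -24.0], [22.0, 22.0]]
-170 167 [[-23.0, -45.0], [22.0, 20.0]]
-160 159 [[-22.0, -44.0], [25.0, 21.0]]
-150 193 [[-24.0, -44.0], [27.0, 22.0]]
-140 581 [[-36.0, -88.0], [35.0, 98.0]]
-130 371 [[-37.0, -83.0], [36.0, 99.0]]
-120 345 [[-37.0, -83.0], [36.0, 97.0]]
-110 373 [[-37.0, -79.0], [36.0, 92.0]]
-100 246 [[-37.0, -81.0], [38.0, 92.0]]
-90 5 [[-30.0, 86.0], [29.0, 88.0]]
-80 1 [[-9.0, -11.0], [-9.0, -11.0]]
-70 64 [[-11.0, -26.0], [10.0, 34.0]]
-60 83 [[-11.0, -23.0], [12.0, 32.0]]
-50 79 [[-11.0, -20.0], [10.0, 30.0]]
-40 78 [[-10.0, -19.0], [12.0, 29.0]]
-30 70 [[-11.0, -19.0], [13.0, 29.0]]
-20 1 [[2.0, -12.0], [2.0, -12.0]]
```

View pics/s0c.png

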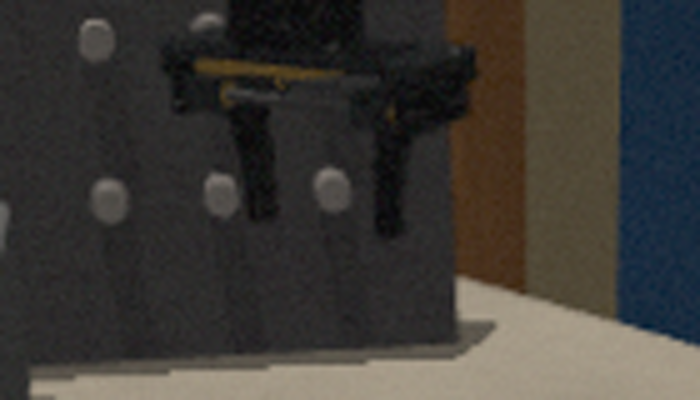

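The offset was there from the start: in s0c the tips are at (262,218) and (388,235), which is 36 mm short of the stated geometry, and the body is shifted by the same amount. So the real tips sit 22 mm behind the reported TCP and about 5 mm towards tool +y, and I'll use that. I'll come down just behind the cover and slide forward, so that neither reading of the grasp point passes through a cover.

>>> play_rows([
  {"ax": 0, "ay": 0, "az": 0, "dx": -25, "dy": -5, "dz": 0, "claw": 0},
  {"ax": 0, "ay": 0, "az": 0, "dx": 0, "dy": 0, "dz": 40, "claw": 0},
  {"ax": 0, "ay": 0, "az": 0, "dx": 0, "dy": 0, "dz": 40, "claw": 0},
  {"ax": 0, "ay": 0, "az": 0, "dx": 0, "dy": 0, "dz": 30, "claw": 0},
  {"ax": 0, "ay": 0, "az": 0, "dx": 0, "dy": 0, "dz": 10, "claw": 0},
  {"ax": 0, "ay": 0, "az": 0, "dx": 0, "dy": 0, "dz": 2, "claw": 0},
  {"ax": 0, "ay": 0, "az": 0, "dx": 0, "dy": 0, "dz": 0, "claw": 0},
  {"ax": 0, "ay": 0, "az": 0, "dx": 0, "dy": 0, "dz": 0, "claw": 0},
])

```text
time_s: 5.85
tcp_pos: [0.6329, -0.2373, 0.0783]
ee_rot: [[-0.982, 0.188, 0.004], [0.188, 0.982, -0.001], [-0.004, -0.0, -1.0]]
wrist_force: [0.8, 0.4, 1.1]
gripper_width: 0.009
gripper_force: 0.0
```

```bash
python3 tip.py
```

```text
[ 0.63278918 -0.23725889  0.07829673] 0.00607752960586859
-55 n 11 max tool z 46.6 [38.5 42.8 46.6] x -3.0 4.0
-45 n 39 max tool z 49.5 [43.8 46.  49.5] x -5.0 4.0
-35 n 33 max tool z 48.2 [45.8 46.1 48.2] x -4.0 0.0
-25 n 34 max tool z 49.7 [44.5 46.4 49.7] x -5.0 -1.0
-15 n 35 max tool z 48.9 [45.2 47.8 48.9] x -8.0 -2.0
-5 n 87 max tool z 49.8 [48.3 48.7 49.8] x -10.0 18.0
5 n 99 max tool z 48.8 [44.7 46.8 48.8] x -10.0 19.0
15 n 140 max tool z 47.6 [45.1 47.2 47.6] x -10.0 20.0
25 n 62 max tool z 50.0 [47.7 48.9 50. ] x -4.0 19.0
35 n 59 max tool z 49.6 [48.1 49.6 49.6] x -5.0 19.0
45 n 61 max tool z 49.6 [49.5 49.5 49.6] x -5.0 18.0
55 n 64 max tool z 47.5 [41.9 42.  47.5] x -5.0 19.0
65 n 63 max tool z 49.1 [47.6 48.6 49.1] x -4.0 20.0
```

>>> play_rows([
  {"ax": 0, "ay": 0, "az": 0, "dx": 25, "dy": 0, "dz": 0, "claw": 0},
  {"ax": 0, "ay": 0, "az": 0, "dx": 0, "dy": 0, "dz": 1, "claw": 0},
  {"ax": 0, "ay": 0, "az": 0, "dx": 0, "dy": 0, "dz": 2, "claw": 0},
  {"ax": 0, "ay": 0, "az": 0, "dx": 0, "dy": 0, "dz": 2, "claw": 0},
  {"ax": 0, "ay": 0, "az": 0, "dx": 0, "dy": 0, "dz": 0, "claw": 0},
  {"ax": 0, "ay": 0, "az": 0, "dx": 0, "dy": 0, "dz": 0, "claw": 0},
])

```text
time_s: 6.5
tcp_pos: [0.6074, -0.2323, 0.071]
ee_rot: [[-0.982, 0.188, 0.0], [0.188, 0.982, -0.0], [-0.0, -0.0, -1.0]]
wrist_force: [0.2, 0.9, 0.9]
gripper_width: 0.006
gripper_force: 0.0
```

>>> play_rows([
  {"ax": 0, "ay": 0, "az": 0, "dx": 0, "dy": 0, "dz": 1, "claw": 0},
  {"ax": 0, "ay": 0, "az": 0, "dx": 0, "dy": 0, "dz": 1, "claw": 0},
  {"ax": 0, "ay": 0, "az": 0, "dx": 0, "dy": 0, "dz": 0, "claw": 0},
])

```text
time_s: 6.8
tcp_pos: [0.6074, -0.2324, 0.0695]
ee_rot: [[-0.982, 0.188, 0.001], [0.188, 0.982, -0.0], [-0.001, -0.0, -1.0]]
wrist_force: [0.2, 0.3, 1.1]
gripper_width: 0.006
gripper_force: 0.9
```

>>> play_rows([
  {"ax": 0, "ay": 0, "az": 0, "dx": 0, "dy": 0, "dz": 1, "claw": 0},
  {"ax": 0, "ay": 0, "az": 0, "dx": 0, "dy": 0, "dz": 1, "claw": 0},
  {"ax": 0, "ay": 0, "az": 0, "dx": 0, "dy": 0, "dz": 0, "claw": 0},
])

```text
time_s: 7.1
tcp_pos: [0.6074, -0.2324, 0.0674]
ee_rot: [[-0.982, 0.188, 0.001], [0.188, 0.982, -0.0], [-0.001, -0.0, -1.0]]
wrist_force: [0.2, -0.3, 2.6]
gripper_width: 0.007
gripper_force: 1.6
```

>>> play_rows([
  {"ax": 0, "ay": 0, "az": 0, "dx": 0, "dy": 0, "dz": 1, "claw": 0},
  {"ax": 0, "ay": 0, "az": 0, "dx": 0, "dy": 0, "dz": 1, "claw": 0},
  {"ax": 0, "ay": 0, "az": 0, "dx": 0, "dy": 0, "dz": 0, "claw": 0},
])

```text
time_s: 7.4
tcp_pos: [0.6073, -0.2323, 0.0651]
ee_rot: [[-0.982, 0.188, 0.001], [0.188, 0.982, -0.0], [-0.001, -0.0, -1.0]]
wrist_force: [0.7, 0.3, 2.9]
gripper_width: 0.003
gripper_force: 1.5
```

>>> play_rows([
  {"ax": 0, "ay": 0, "az": 0, "dx": 0, "dy": 0, "dz": 1, "claw": 0},
  {"ax": 0, "ay": 0, "az": 0, "dx": 0, "dy": 0, "dz": 0, "claw": 0},
])

```text
time_s: 7.6
tcp_pos: [0.6071, -0.2323, 0.064]
ee_rot: [[-0.982, 0.188, 0.0], [0.188, 0.982, -0.0], [-0.0, -0.0, -1.0]]
wrist_force: [0.4, 0.1, 3.8]
gripper_width: 0.004
gripper_force: 1.5
```

Force stays near 3 N while the pad has sunk about 4 mm, so cover 4 is the one that rocks. I'll press it to roughly 30° and then look.

>>> play_rows([
  {"ax": 0, "ay": 0, "az": 0, "dx": 0, "dy": 0, "dz": 1, "claw": 0},
  {"ax": 0, "ay": 0, "az": 0, "dx": 0, "dy": 0, "dz": 1, "claw": 0},
  {"ax": 0, "ay": 0, "az": 0, "dx": 0, "dy": 0, "dz": 1, "claw": 0},
  {"ax": 0, "ay": 0, "az": 0, "dx": 0, "dy": 0, "dz": 1, "claw": 0},
  {"ax": 0, "ay": 0, "az": 0, "dx": 0, "dy": 0, "dz": 0, "claw": 0},
])

```text
time_s: 8.1
tcp_pos: [0.6065, -0.2322, 0.0597]
ee_rot: [[-0.982, 0.189, -0.001], [0.189, 0.982, 0.0], [0.001, 0.0, -1.0]]
wrist_force: [0.2, -0.9, 2.6]
gripper_width: 0.005
gripper_force: 1.1
```

>>> play_rows([
  {"ax": 0, "ay": 0, "az": 0, "dx": 0, "dy": 0, "dz": 2, "claw": 0},
  {"ax": 0, "ay": 0, "az": 0, "dx": 0, "dy": 0, "dz": 2, "claw": 0},
  {"ax": 0, "ay": 0, "az": 0, "dx": 0, "dy": 0, "dz": 2, "claw": 0},
  {"ax": 0, "ay": 0, "az": 0, "dx": 0, "dy": 0, "dz": 0, "claw": 0},
])

```text
time_s: 8.5
tcp_pos: [0.607, -0.2323, 0.0537]
ee_rot: [[-0.982, 0.188, -0.0], [0.188, 0.982, 0.0], [0.0, 0.0, -1.0]]
wrist_force: [0.7, -1.1, 1.9]
gripper_width: 0.005
gripper_force: 1.1
```

```bash
cat > rail.py <<'E'
from h import *
import sys
c=capture("scene");vv,uu=np.mgrid[0:400,0:640]
K=np.array([[c["fx"],0,c["cx"]],[0,c["fy"],c["cy"]],[0,0,1.]])
n=cv2.undistortPoints(np.stack([uu,vv],-1).reshape(-1,1,2).astype(float),K,np.array([c["k1"],0,0,0.]))[:,0]
W=(np.c_[n,np.ones(len(n))]*c["range_z"].reshape(-1,1))@np.array(c["rotation"]).T+c["xyz"]
a=np.radians(-10.9);ex=np.array([np.cos(a),np.sin(a)]);ey=np.array([-ex[1],ex[0]])
t=np.array([.5918,-.0742]);X=(W[:,:2]-t)@ex;Y=(W[:,:2]-t)@ey;Z=W[:,2]
s=sense();q=np.array(s["tcp_pos"]);print("tcp rail",((q[:2]-t)@ex).round(4),((q[:2]-t)@ey).round(4),q[2].round(4),"F",np.round(s["wrist_force"],1))
for k,y0 in enumerate((.1465,.0495,-.0475,-.1445)):
    print("cover",k+1,[(x,np.round(np.median(Z[m]),3),m.sum()) for x in range(-80,90,10) if (m:=(abs(Y-y0)<.035)&(abs(X*1000-x)<5)&(Z>.03)&(Z<.2)).sum()>2])
if len(sys.argv)>1: cv2.imwrite(sys.argv[1],cv2.resize(c["frame"][60:260,150:400],None,fx=3,fy=3,interpolation=cv2.INTER_CUBIC))
E
python3 rail.py pics/s3.png
```

```text
tcp rail 0.0448 -0.1523 0.0537 F [0.6 0.  2.3]
cover 1 [(-80, np.float64(0.089), np.int64(8)), (-70, np.float64(0.09), np.int64(113)), (-60, np.float64(0.09), np.int64(87)), (-50, np.float64(0.09), np.int64(105)), (-40, np.float64(0.09), np.int64(109)), (-30, np.float64(0.09), np.int64(103)), (-20, np.float64(0.09), np.int64(113)), (-10, np.float64(0.09), np.int64(111)), (0, np.float64(0.09), np.int64(117)), (10, np.float64(0.09), np.int64(114)), (20, np.float64(0.09), np.int64(113)), (30, np.float64(0.09), np.int64(117)), (40, np.float64(0.091), np.int64(120)), (50, np.float64(0.09), np.int64(123)), (60, np.float64(0.09), np.int64(129)), (70, np.float64(0.09), np.int64(122)), (80, np.float64(0.063), np.int64(467))]
cover 2 [(-80, np.float64(0.089), np.int64(7)), (-70, np.float64(0.09), np.int64(86)), (-60, np.float64(0.09), np.int64(77)), (-50, np.float64(0.09), np.int64(84)), (-40, np.float64(0.091), np.int64(83)), (-30, np.float64(0.09), np.int64(95)), (-20, np.float64(0.09), np.int64(82)), (-10, np.float64(0.09), np.int64(92)), (0, np.float64(0.09), np.int64(92)), (10, np.float64
[... 953 characters left out ...]
 np.int64(303))]
cover 4 [(-80, np.float64(0.089), np.int64(6)), (-70, np.float64(0.083), np.int64(113)), (-60, np.float64(0.072), np.int64(41)), (-50, np.float64(0.134), np.int64(23)), (-40, np.float64(0.129), np.int64(65)), (-30, np.float64(0.122), np.int64(39)), (-20, np.float64(0.114), np.int64(16)), (-10, np.float64(0.106), np.int64(31)), (0, np.float64(0.099), np.int64(42)), (10, np.float64(0.092), np.int64(64)), (20, np.float64(0.089), np.int64(133)), (30, np.float64(0.169), np.int64(124)), (40, np.float64(0.168), np.int64(123)), (50, np.float64(0.109), np.int64(163)), (60, np.float64(0.187), np.int64(68)), (70, np.float64(0.09), np.int64(490)), (80, np.float64(0.159), np.int64(154))]
```

View pics/s3.png

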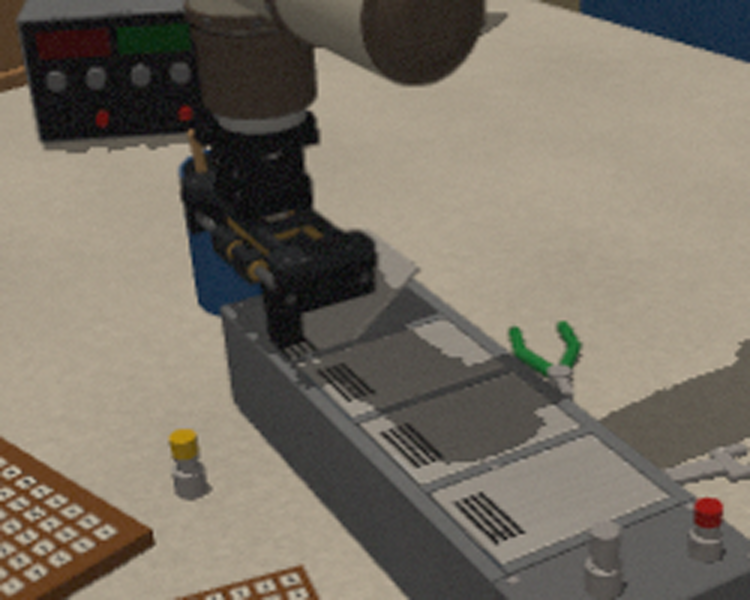

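The picture shows cover 4 tilted to about 37°: the plate's front edge is raised at (405,265), near rail x −50 mm and z 134 mm. The other three read flat at 0.090. Now I'll go up, forward over the edge and down in front of it.

>>> play_rows([
  {"ax": 0, "ay": 0, "az": 0, "dx": 0, "dy": 0, "dz": -15, "claw": 0},
  {"ax": 0, "ay": 0, "az": 0, "dx": 0, "dy": 0, "dz": -35, "claw": 0},
  {"ax": 0, "ay": 0, "az": 0, "dx": 0, "dy": 0, "dz": -35, "claw": 0},
  {"ax": 0, "ay": 0, "az": 0, "dx": 0, "dy": 0, "dz": -30, "claw": 0},
  {"ax": 0, "ay": 0, "az": 0, "dx": 35, "dy": 0, "dz": 0, "claw": 0},
  {"ax": 0, "ay": 0, "az": 0, "dx": 35, "dy": 0, "dz": 0, "claw": 0},
  {"ax": 0, "ay": 0, "az": 0, "dx": 35, "dy": 0, "dz": 0, "claw": 0},
  {"ax": 0, "ay": 0, "az": 0, "dx": 35, "dy": 0, "dz": 0, "claw": 0},
  {"ax": 0, "ay": 0, "az": 0, "dx": 0, "dy": 0, "dz": 0, "claw": 0},
  {"ax": 0, "ay": 0, "az": 0, "dx": 0, "dy": 0, "dz": 30, "claw": 0},
  {"ax": 0, "ay": 0, "az": 0, "dx": 0, "dy": 0, "dz": 30, "claw": 0},
  {"ax": 0, "ay": 0, "az": 0, "dx": 0, "dy": 0, "dz": 20, "claw": 0},
  {"ax": 0, "ay": 0, "az": 0, "dx": 0, "dy": 0, "dz": 0, "claw": 0},
  {"ax": 0, "ay": 0, "az": 0, "dx": 0, "dy": 0, "dz": 0, "claw": 0},
])

```text
time_s: 9.95
tcp_pos: [0.4698, -0.2061, 0.089]
ee_rot: [[-0.982, 0.188, -0.001], [0.188, 0.982, -0.0], [0.001, -0.0, -1.0]]
wrist_force: [0.7, -0.2, 0.8]
gripper_width: 0.005
gripper_force: 0.0
```

```bash
python3 rail.py | grep -E "tcp|cover 4"
```

```text
tcp rail -0.0942 -0.1525 0.0898 F [0.5 0.3 0.7]
cover 4 [(-80, np.float64(0.147), np.int64(96)), (-70, np.float64(0.088), np.int64(122)), (-60, np.float64(0.188), np.int64(145)), (-50, np.float64(0.134), np.int64(22)), (-40, np.float64(0.129), np.int64(93)), (-30, np.float64(0.122), np.int64(93)), (-20, np.float64(0.114), np.int64(96)), (-10, np.float64(0.106), np.int64(99)), (0, np.float64(0.099), np.int64(89)), (10, np.float64(0.091), np.int64(97)), (20, np.float64(0.084), np.int64(91)), (30, np.float64(0.076), np.int64(79)), (40, np.float64(0.069), np.int64(60)), (50, np.float64(0.066), np.int64(5)), (60, np.float64(0.09), np.int64(14)), (70, np.float64(0.07), np.int64(281)), (80, np.float64(0.062), np.int64(16))]
```

Cover 4 stayed tilted, with the front edge at x −50 and the tip at about z 0.111. Next I push rearward about 80 mm and check the force.

>>> play_rows([
  {"ax": 0, "ay": 0, "az": 0, "dx": -10, "dy": 0, "dz": 0, "claw": 0},
  {"ax": 0, "ay": 0, "az": 0, "dx": -10, "dy": 0, "dz": 0, "claw": 0},
  {"ax": 0, "ay": 0, "az": 0, "dx": -5, "dy": 0, "dz": 0, "claw": 0},
  {"ax": 0, "ay": 0, "az": 0, "dx": -5, "dy": 0, "dz": 0, "claw": 0},
  {"ax": 0, "ay": 0, "az": 0, "dx": -5, "dy": 0, "dz": 0, "claw": 0},
  {"ax": 0, "ay": 0, "az": 0, "dx": -5, "dy": 0, "dz": 0, "claw": 0},
  {"ax": 0, "ay": 0, "az": 0, "dx": -5, "dy": 0, "dz": 0, "claw": 0},
  {"ax": 0, "ay": 0, "az": 0, "dx": 0, "dy": 0, "dz": 0, "claw": 0},
])

```text
time_s: 10.8
tcp_pos: [0.5038, -0.2127, 0.0881]
ee_rot: [[-0.982, 0.19, -0.022], [0.19, 0.982, 0.005], [0.022, 0.0, -1.0]]
wrist_force: [-17.6, 7.7, 14.3]
gripper_width: 0.005
gripper_force: 9.7
```

>>> play_rows([
  {"ax": 0, "ay": 0, "az": 0, "dx": -5, "dy": 0, "dz": 0, "claw": 0},
  {"ax": 0, "ay": 0, "az": 0, "dx": -5, "dy": 0, "dz": 0, "claw": 0},
  {"ax": 0, "ay": 0, "az": 0, "dx": -5, "dy": 0, "dz": 0, "claw": 0},
  {"ax": 0, "ay": 0, "az": 0, "dx": -5, "dy": 0, "dz": 0, "claw": 0},
  {"ax": 0, "ay": 0, "az": 0, "dx": -5, "dy": 0, "dz": 0, "claw": 0},
  {"ax": 0, "ay": 0, "az": 0, "dx": -5, "dy": 0, "dz": 0, "claw": 0},
  {"ax": 0, "ay": 0, "az": 0, "dx": -5, "dy": 0, "dz": 0, "claw": 0},
  {"ax": 0, "ay": 0, "az": 0, "dx": -5, "dy": 0, "dz": 0, "claw": 0},
  {"ax": 0, "ay": 0, "az": 0, "dx": 0, "dy": 0, "dz": 0, "claw": 0},
])

```text
time_s: 11.7
tcp_pos: [0.4988, -0.2122, 0.0854]
ee_rot: [[-0.973, 0.196, -0.126], [0.194, 0.981, 0.026], [0.129, 0.001, -0.992]]
wrist_force: [-73.9, 30.6, 50.0]
gripper_width: 0.003
gripper_force: 41.9
```

```bash
python3 rail.py | grep -E "tcp|cover 4"
```

```text
tcp rail -0.0652 -0.1531 0.0853 F [-72.5  28.7  50.4]
cover 4 [(-80, np.float64(0.089), np.int64(4)), (-70, np.float64(0.088), np.int64(123)), (-60, np.float64(0.076), np.int64(60)), (-50, np.float64(0.133), np.int64(98)), (-40, np.float64(0.124), np.int64(92)), (-30, np.float64(0.12), np.int64(142)), (-20, np.float64(0.181), np.int64(247)), (-10, np.float64(0.105), np.int64(93)), (0, np.float64(0.098), np.int64(91)), (10, np.float64(0.092), np.int64(87)), (20, np.float64(0.085), np.int64(89)), (30, np.float64(0.078), np.int64(80)), (40, np.float64(0.072), np.int64(68)), (50, np.float64(0.068), np.int64(12)), (60, np.float64(0.09), np.int64(17)), (70, np.float64(0.068), np.int64(282)), (80, np.float64(0.058), np.int64(19))]
```

It jammed: the plate's edge sticks on the finger face by friction, with 75 N and no rotation. I'll back off, then push along the edge's arc, rising as I go rearward.

>>> play_rows([
  {"ax": 0, "ay": 0, "az": 0, "dx": 15, "dy": 0, "dz": 0, "claw": 0},
  {"ax": 0, "ay": 0, "az": 0, "dx": 25, "dy": 0, "dz": 0, "claw": 0},
  {"ax": 0, "ay": 0, "az": 0, "dx": 25, "dy": 0, "dz": 0, "claw": 0},
  {"ax": 0, "ay": 0, "az": 0, "dx": 0, "dy": 0, "dz": 0, "claw": 0},
  {"ax": 0, "ay": 0, "az": 0, "dx": 0, "dy": 0, "dz": 0, "claw": 0},
])

```text
time_s: 12.25
tcp_pos: [0.4898, -0.2099, 0.0898]
ee_rot: [[-0.982, 0.188, 0.002], [0.188, 0.982, -0.0], [-0.002, -0.0, -1.0]]
wrist_force: [-0.4, 0.6, 0.1]
gripper_width: 0.006
gripper_force: 0.0
```

```bash
python3 rail.py pics/s4.png| grep -E "tcp|cover 4"; python3 -c "
from station import *;s=sense();print(s['ee_rot'].round(3) if hasattr(s['ee_rot'],'round') else s['ee_rot'])"
```

```text
tcp rail -0.074 -0.1525 0.0896 F [1.  0.6 0.2]
cover 4 [(-80, np.float64(0.124), np.int64(51)), (-70, np.float64(0.115), np.int64(213)), (-60, np.float64(0.131), np.int64(120)), (-50, np.float64(0.13), np.int64(51)), (-40, np.float64(0.186), np.int64(174)), (-30, np.float64(0.118), np.int64(96)), (-20, np.float64(0.111), np.int64(85)), (-10, np.float64(0.105), np.int64(89)), (0, np.float64(0.099), np.int64(87)), (10, np.float64(0.091), np.int64(91)), (20, np.float64(0.085), np.int64(95)), (30, np.float64(0.078), np.int64(77)), (40, np.float64(0.072), np.int64(67)), (50, np.float64(0.067), np.int64(8)), (60, np.float64(0.09), np.int64(15)), (70, np.float64(0.069), np.int64(275)), (80, np.float64(0.055), np.int64(27))]
[[-0.982  0.188  0.002]
 [ 0.188  0.982 -0.   ]
 [-0.002 -0.    -1.   ]]
```

View pics/s4.png

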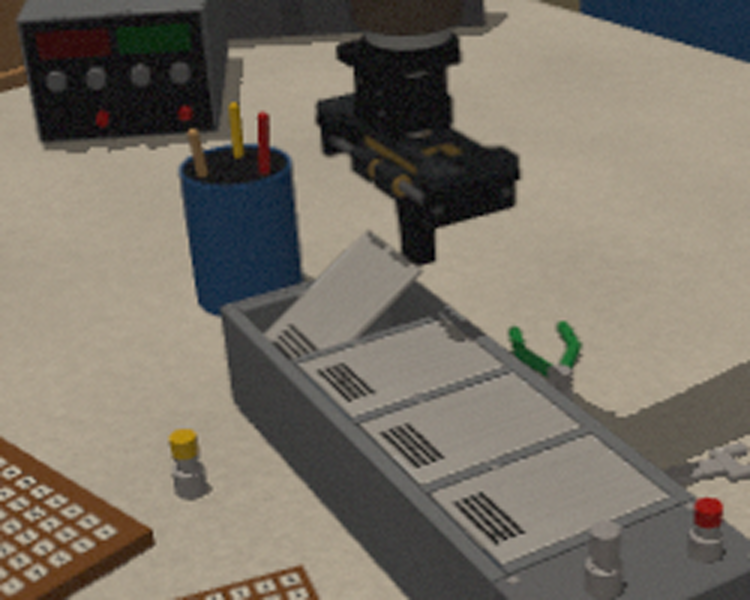

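Cover 4 is at about 34° and the finger is clear in front of it, at (418,250). I'll lower 12 mm, touch, then follow the arc.

>>> play_rows([
  {"ax": 0, "ay": 0, "az": 0, "dx": 0, "dy": 0, "dz": 12, "claw": 0},
  {"ax": 0, "ay": 0, "az": 0, "dx": -12, "dy": 0, "dz": 0, "claw": 0},
  {"ax": 0, "ay": 0, "az": 0, "dx": -2, "dy": 0, "dz": -4, "claw": 0},
  {"ax": 0, "ay": 0, "az": 0, "dx": -3, "dy": 0, "dz": -4, "claw": 0},
  {"ax": 0, "ay": 0, "az": 0, "dx": -3, "dy": 0, "dz": -4, "claw": 0},
  {"ax": 0, "ay": 0, "az": 0, "dx": -4, "dy": 0, "dz": -4, "claw": 0},
  {"ax": 0, "ay": 0, "az": 0, "dx": 0, "dy": 0, "dz": 0, "claw": 0},
])

```text
time_s: 13.0
tcp_pos: [0.5139, -0.2145, 0.0942]
ee_rot: [[-0.982, 0.188, 0.002], [0.188, 0.982, -0.001], [-0.002, -0.0, -1.0]]
wrist_force: [-1.1, -0.1, 0.3]
gripper_width: 0.005
gripper_force: 0.1
```

```bash
python3 rail.py | grep -E "tcp|cover 4"
```

```text
tcp rail -0.0502 -0.1524 0.094 F [0.6 0.  0.3]
cover 4 [(-80, np.float64(0.09), np.int64(5)), (-70, np.float64(0.084), np.int64(138)), (-60, np.float64(0.086), np.int64(72)), (-50, np.float64(0.145), np.int64(28)), (-40, np.float64(0.155), np.int64(113)), (-30, np.float64(0.138), np.int64(113)), (-20, np.float64(0.129), np.int64(153)), (-10, np.float64(0.116), np.int64(138)), (0, np.float64(0.103), np.int64(112)), (10, np.float64(0.092), np.int64(105)), (20, np.float64(0.081), np.int64(99)), (30, np.float64(0.07), np.int64(73)), (40, np.float64(0.061), np.int64(29)), (60, np.float64(0.09), np.int64(13)), (70, np.float64(0.069), np.int64(291)), (80, np.float64(0.064), np.int64(12))]
```

It rotates freely now, at about 49°. Continuing.

>>> play_rows([
  {"ax": 0, "ay": 0, "az": 0, "dx": -4, "dy": 0, "dz": -4, "claw": 0},
  {"ax": 0, "ay": 0, "az": 0, "dx": -4, "dy": 0, "dz": -3, "claw": 0},
  {"ax": 0, "ay": 0, "az": 0, "dx": -5, "dy": 0, "dz": -3, "claw": 0},
  {"ax": 0, "ay": 0, "az": 0, "dx": -5, "dy": 0, "dz": -3, "claw": 0},
  {"ax": 0, "ay": 0, "az": 0, "dx": -5, "dy": 0, "dz": -2, "claw": 0},
  {"ax": 0, "ay": 0, "az": 0, "dx": -5, "dy": 0, "dz": -1, "claw": 0},
  {"ax": 0, "ay": 0, "az": 0, "dx": -5, "dy": 0, "dz": -1, "claw": 0},
  {"ax": 0, "ay": 0, "az": 0, "dx": -5, "dy": 0, "dz": -1, "claw": 0},
  {"ax": 0, "ay": 0, "az": 0, "dx": 0, "dy": 0, "dz": 0, "claw": 0},
])

```text
time_s: 13.95
tcp_pos: [0.5512, -0.2215, 0.1111]
ee_rot: [[-0.982, 0.188, 0.001], [0.188, 0.982, -0.0], [-0.001, -0.0, -1.0]]
wrist_force: [-0.4, 0.4, 0.1]
gripper_width: 0.003
gripper_force: 0.0
```

>>> play_rows([
  {"ax": 0, "ay": 0, "az": 0, "dx": -4, "dy": 0, "dz": 0, "claw": 0},
  {"ax": 0, "ay": 0, "az": 0, "dx": -4, "dy": 0, "dz": 0, "claw": 0},
  {"ax": 0, "ay": 0, "az": 0, "dx": -2, "dy": 0, "dz": 0, "claw": 0},
  {"ax": 0, "ay": 0, "az": 0, "dx": 0, "dy": 0, "dz": 0, "claw": 0},
])

```text
time_s: 14.35
tcp_pos: [0.5603, -0.2233, 0.1111]
ee_rot: [[-0.982, 0.188, 0.001], [0.188, 0.982, -0.0], [-0.001, 0.0, -1.0]]
wrist_force: [0.5, -0.5, -0.3]
gripper_width: 0.002
gripper_force: 0.0
```

```bash
python3 rail.py | grep -E "tcp|cover 4"
```

```text
tcp rail -0.0028 -0.1523 0.1111 F [ 0.1 -0.8  0.5]
cover 4 [(-80, np.float64(0.09), np.int64(8)), (-70, np.float64(0.087), np.int64(128)), (-60, np.float64(0.075), np.int64(59)), (-20, np.float64(0.147), np.int64(4)), (-10, np.float64(0.153), np.int64(33)), (0, np.float64(0.167), np.int64(34)), (10, np.float64(0.123), np.int64(551)), (20, np.float64(0.088), np.int64(7)), (60, np.float64(0.09), np.int64(12)), (70, np.float64(0.069), np.int64(275)), (80, np.float64(0.07), np.int64(29))]
```

>>> play_rows([
  {"ax": 0, "ay": 0, "az": 0, "dx": -2, "dy": 0, "dz": 0, "claw": 0},
  {"ax": 0, "ay": 0, "az": 0, "dx": -2, "dy": 0, "dz": 0, "claw": 0},
  {"ax": 0, "ay": 0, "az": 0, "dx": 0, "dy": 0, "dz": 0, "claw": 0},
])

```text
time_s: 14.7
tcp_pos: [0.5638, -0.224, 0.1111]
ee_rot: [[-0.982, 0.188, -0.0], [0.188, 0.982, 0.0], [0.0, 0.0, -1.0]]
wrist_force: [-0.9, 1.6, 0.8]
gripper_width: 0.007
gripper_force: 0.5
```

>>> play_rows([
  {"ax": 0, "ay": 0, "az": 0, "dx": 3, "dy": 0, "dz": 0, "claw": 0},
  {"ax": 0, "ay": 0, "az": 0, "dx": 15, "dy": 0, "dz": 0, "claw": 0},
  {"ax": 0, "ay": 0, "az": 0, "dx": 35, "dy": 0, "dz": 0, "claw": 0},
  {"ax": 0, "ay": 0, "az": 0, "dx": 35, "dy": 0, "dz": -10, "claw": 0},
  {"ax": 0, "ay": 0, "az": 0, "dx": 20, "dy": 0, "dz": -35, "claw": 0},
  {"ax": 0, "ay": 0, "az": 0, "dx": 0, "dy": 0, "dz": -40, "claw": 0},
  {"ax": 0, "ay": 0, "az": 0, "dx": 0, "dy": 0, "dz": -30, "claw": 0},
  {"ax": 0, "ay": 0, "az": 0, "dx": 0, "dy": 0, "dz": 0, "claw": 0},
  {"ax": 0, "ay": 0, "az": 0, "dx": 0, "dy": 0, "dz": 0, "claw": 0},
  {"ax": 0, "ay": 0, "az": 0, "dx": 0, "dy": 0, "dz": 0, "claw": 0},
])

```text
time_s: 15.7
tcp_pos: [0.457, -0.2034, 0.225]
ee_rot: [[-0.982, 0.188, -0.002], [0.188, 0.982, 0.001], [0.002, 0.0, -1.0]]
wrist_force: [-0.5, 0.3, -0.7]
gripper_width: 0.007
gripper_force: 0.0
```

```bash
cat >> rail.py <<'E'
m=(abs(Y+.1445)<.03)&(abs(X)<.05)&(Z>.1)&(Z<.16)
k=np.polyfit(Z[m],X[m],1);print("n",m.sum(),"tilt",1.571+np.arctan(k[0]),"x at z.12",np.polyval(k,.12),"res",(X[m]-np.polyval(k,Z[m])).std())
E
python3 rail.py pics/s5.png| cut -c1-600
```

```text
tcp rail -0.108 -0.1524 0.2247 F [ 0.3 -0.3  0.4]
cover 1 [(-80, np.float64(0.089), np.int64(6)), (-70, np.float64(0.09), np.int64(111)), (-60, np.float64(0.09), np.int64(97)), (-50, np.float64(0.09), np.int64(96)), (-40, np.float64(0.09), np.int64(108)), (-30, np.float64(0.09), np.int64(111)), (-20, np.float64(0.09), np.int64(109)), (-10, np.float64(0.09), np.int64(113)), (0, np.float64(0.09), np.int64(109)), (10, np.float64(0.09), np.int64(116)), (20, np.float64(0.09), np.int64(113)), (30, np.float64(0.09), np.int64(116)), (40, np.float64(0.09), np.int64(122)), (50, np.float64(0.091), np.int64(122)), (60, np.float64(0.09), np.int64(130)), (
cover 2 [(-80, np.float64(0.089), np.int64(9)), (-70, np.float64(0.09), np.int64(87)), (-60, np.float64(0.09), np.int64(76)), (-50, np.float64(0.09), np.int64(82)), (-40, np.float64(0.09), np.int64(88)), (-30, np.float64(0.09), np.int64(89)), (-20, np.float64(0.09), np.int64(89)), (-10, np.float64(0.09), np.int64(85)), (0, np.float64(0.09), np.int64(95)), (10, np.float64(0.09), np.int64(90)), (20, np.float64(0.09), np.int64(91)), (30, np.float64
[... 463 characters left out ...]
t64(72)), (0, np.float64(0.09), np.int64(74)), (10, np.float64(0.09), np.int64(75)), (20, np.float64(0.09), np.int64(78)), (30, np.float64(0.09), np.int64(75)), (40, np.float64(0.09), np.int64(81)), (50, np.float64(0.09), np.int64(73)), (60, np.float64(0.09), np.int64(86)), (70, np.float6
cover 4 [(-80, np.float64(0.089), np.int64(6)), (-70, np.float64(0.084), np.int64(135)), (-60, np.float64(0.079), np.int64(55)), (10, np.float64(0.118), np.int64(431)), (20, np.float64(0.149), np.int64(37)), (60, np.float64(0.09), np.int64(16)), (70, np.float64(0.068), np.int64(285)), (80, np.float64(0.067), np.int64(20))]
n 232 tilt 1.605655201286805 x at z.12 0.013195956094445125 res 0.0008370912840843228
```

View pics/s5.png

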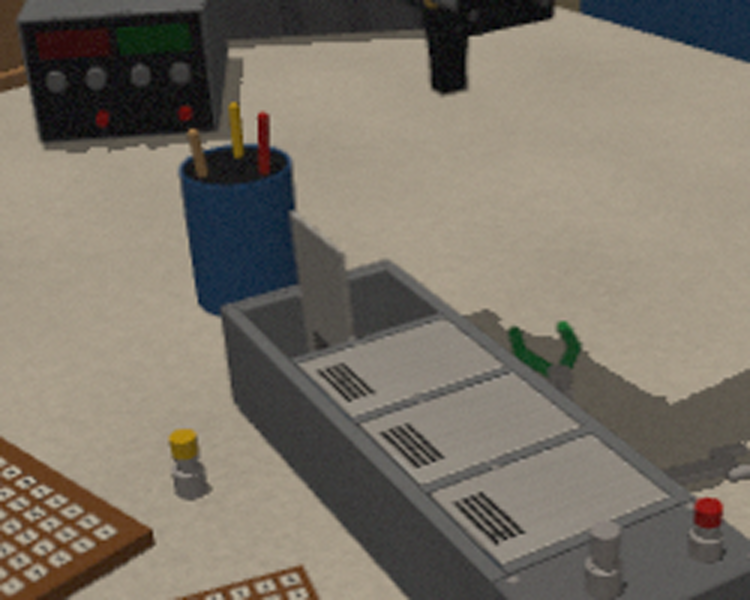

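Cover 4 stands upright at (325,285), with a fitted tilt of about 1.6 rad. The other three are flat, the loose items look undisturbed, and the arm is clear at (448,60).

```bash
python3 -c "
from station import *
print(finish_job())"
```

```text
the job is handed in; nothing more can be done
None
```

Cover 4 is the one that rocks; it now stands upright at about 1.6 rad by the camera, covers 1–3 lie shut, the arm is clear and the job is handed in (no verdict came back); one push jammed at about 94 N wrist force (limit 120 N) before I backed off and followed the arc.

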